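Load the orbital shaker: each bottle into the holder of its size

TASK

Load the orbital shaker for its run: stand each of the four screw-cap bottles from the open bench to the right of it in the spring-finger holder that is made for its diameter, smallest bottle in the smallest holder up to the largest in the largest. Every bottle must be right down on the floor of its own holder and let go, and kept upright all the while; the bottles along the back wall are not part of the job.

Things in the scene. Friction and masses are not known exactly. Their poses are not given: they have to be found in the camera images.
- shaker: Bench orbital shaker, white housing, control panel towards the robot (its -x side), square aluminium platform 180 x 180 mm on top; fixed on the bench. Origin at bench height under the platform's centre, z up; the platform's top face is 65 mm above it. Four holders are screwed to the platform in a square, centres 85 mm apart.
- holder_23: Smallest steel holder, for the 23 mm bottle: a floor disc 42 mm across, 3 mm thick, with six upright fingers, 30 mm clear between them up to 12 mm above the underside, then flared as a lead-in to 37 mm at the mouth; top 18 mm above the underside. Origin at the centre of the underside, on the platform, z up; a seated bottle stands 3 mm above it. Fixed.
- holder_32: Second smallest steel holder, for the 32 mm bottle: a floor disc 51 mm across, 3 mm thick, with six upright fingers, 39 mm clear between them up to 17 mm above the underside, then flared as a lead-in to 50 mm at the mouth; top 26 mm above the underside. Origin at the centre of the underside, on the platform, z up; a seated bottle stands 3 mm above it. Fixed.
- holder_42: Second largest steel holder, for the 42 mm bottle: a floor disc 61 mm across, 3 mm thick, with six upright fingers, 49 mm clear between them up to 21 mm above the underside, then flared as a lead-in to 60 mm at the mouth; top 30 mm above the underside. Origin at the centre of the underside, on the platform, z up; a seated bottle stands 3 mm above it. Fixed.
- holder_52: Largest steel holder, for the 52 mm bottle: a floor disc 71 mm across, 3 mm thick, with six upright fingers, 59 mm clear between them up to 25 mm above the underside, then flared as a lead-in to 72 mm at the mouth; top 35 mm above the underside. Origin at the centre of the underside, on the platform, z up; a seated bottle stands 3 mm above it. Fixed.
- bottle_23: Smallest screw-cap bottle: round, amber glass body with a paper label, black cap, 23 mm diameter, 48 mm tall (body up to 32 mm, then a neck and 22 mm wide cap). Loose, standing on the open bench to the right (-y side) of the shaker at the start. Origin at the centre of its underside, z up along its axis. About 30 g.
- bottle_32: Second smallest screw-cap bottle: round, white body, red cap, 32 mm diameter, 58 mm tall (body up to 50 mm, then a neck and 28 mm wide cap). Loose, standing on the open bench to the right (-y side) of the shaker at the start. Origin at the centre of its underside, z up along its axis. About 50 g.
- bottle_42: Second largest screw-cap bottle: round, brown body, black cap, 42 mm diameter, 72 mm tall (body up to 62 mm, then a neck and 36 mm wide cap). Loose, standing on the open bench to the right (-y side) of the shaker at the start. Origin at the centre of its underside, z up along its axis. About 100 g.
- bottle_52: Largest screw-cap bottle: round, white body, blue cap, 52 mm diameter, 85 mm tall (body up to 73 mm, then a neck and 45 mm wide cap). Loose, standing on the open bench to the right (-y side) of the shaker at the start. Origin at the centre of its underside, z up along its axis. About 160 g.
There are look-alikes about, which are no part of the job. Leave any orange look-alike of the bottle_42 alone. Leave any pink look-alike of the bottle_52 alone.

How it is judged:
At the end, for the whole second after the job is handed in: Each of the four bottles stands in the holder of its own diameter: its axis within 8 mm of the holder's centre, its underside no more than 4 mm above the holder's floor disc, upright within 5 degrees, at rest and released (horizontal distance between bottle_23 and holder_23 below 0.008 m and z of bottle_23 in the frame of holder_23 between 0 and 0.007 m and angle between each of bottle_23, bottle_32, bottle_42, bottle_52's own z axis and vertical below 0.09 rad and linear speed of each of bottle_23, bottle_32, bottle_42, bottle_52 below 0.02 m/s and horizontal distance between bottle_32 and holder_32 below 0.008 m and z of bottle_32 in the frame of holder_32 between 0 and 0.007 m and horizontal distance between bottle_42 and holder_42 below 0.008 m and z of bottle_42 in the frame of holder_42 between 0 and 0.007 m and horizontal distance between bottle_52 and holder_52 below 0.008 m and z of bottle_52 in the frame of holder_52 between 0 and 0.007 m); the robot touches nothing.
It fails at once if a bottle is tipped over or laid down (leans more than 35 degrees) (angle between any of bottle_23, bottle_32, bottle_42, bottle_52's own z axis and vertical above 0.6 rad).
It also fails if it takes over 93 s, if anything falls off the work surface, if the arm or the gripper's body presses on something with over 40 N, if the wrist force passes 120 N, or if a joint passes its speed limit or range.

ROBOT

A 6-joint arm with a two-finger parallel gripper is mounted at the origin on a cart in front of the work surface, level with it; the furniture and walls round the work are solid. World frame = base frame: x ahead of the robot, y to its left, z up, the work surface at z = 0. Lengths are in m, angles in rad, forces in N, time in s.
With the tool pointing down it reaches from about 0.35 to 0.775 m from the base axis. Payload 7.3 kg.
Tool frame: the origin (TCP) lies at the very end of the fingers, on their centre line; the grasp point (between the pads) lies 19 mm behind it; z points along the fingers, y is the direction in which the jaws open and shut (so a half turn about z gives the same grasp; the last joint's range is limited). The gripper opens to 92 mm and grips with 3 to 60 N. Pads are 19 mm wide; open, the fingers measure 130 mm over their backs; the gripper's body (75 mm by 190 mm) begins 47 mm behind the grasp point.
Start: joints at [-0.146, 0.342, 1.524, -0, 1.275, -0.146], TCP at [0.525, 0, 0.227] pointing down, gripper open.
Joint ranges: [-2.53, 2.53], [-0.77, 2.02], [0.04, 2.7], [-1, 4.14], [0.28, 2.66], [-3.11, 3.11]. Speed limits (rad/s): [2.57, 2.57, 3.14, 3.14, 3.14, 3.14].

INTERFACE

Orientations are given as [roll, pitch, yaw] about the fixed x, y, z axes, in that order (R = Rz(yaw) Ry(pitch) Rx(roll)).
In Python, from cell import observe, read_camera, camera_info, hand_in gives the robot as it stands.
- The arm moves only by the tool jog_arm, never from a script. Its argument "rows" is one flat list of numbers, 5 for each row, row after row: the finger opening in mm, from 0 to 91.8, then the shift along the tool's x, y, z in mm, then the turn about the tool's z in degrees. In form: [gripper, tx, ty, tz, roll, gripper, tx, ty, tz, roll, ...]. A call has 1 to 20 rows; each row shifts and turns the commanded pose from where the row before left it, along the tool's axes as they then stand; what a row does not reach is not made up. A row lasts 1/10 s, in which the tool goes at most 50 mm and 8.59 degrees, less where a joint would pass 70% of its speed; a pose out of reach is approached as far as the arm can. A call with a gripper value outside its range is refused whole. The fingers move at their own pace and stop on an object; "grip_force" is the grip in N (left out, the last holds). Time passes only in rows, so rows that do not move let the fingers close. It gives the time, the measured TCP pose, the force and the opening at its end, in the units of the state.
- observe(): the state, without advancing time (a new reading comes with each control period).
- read_camera(name): name is "scene" or "side" or "wrist"; returns (picture, depth): 400x640x3 uint8, red, green, blue; 400x640 float32, m along the optical axis (not along the pixel's ray), 0 where there is no reading.
- camera_info(name): a dict with "fx", "fy", "cx", "cy" (pixels), "extrinsics" (4x4, takes a point from camera to world coordinates); the wrist camera has in their place "tool_from_camera" (4x4, takes a point from camera to tool coordinates, whose origin is the TCP and whose axes are the flange's). Camera axes: x right, y up, looking along -z (the intrinsics and any distortion apply to the point x, -y, -z); pixel columns grow to the right and rows downward; lengths in m; the calibration is good to about 2 mm. A picture is of the moment at which its call begins: read the wrist's pose just before it. camera_info takes no time and is no camera call.
- hand_in(): hands the job in, once; it reports no verdict.
The state is a dict: "time": time; "qpos": joint angles; "qvel": joint speeds; "joint_efforts": joint torques, N m; "tool_pos": TCP position; "tool_rot": TCP orientation; "contact_force": force on the tool from outside, world axes, zero at the start; "torque": the same for the moment, N m; "opening": finger opening in m.
Only numpy, scipy, OpenCV 4.12 (cv2) and the standard library are available. Lean on these libraries where they do the work, as an engineer would, in place of code of your own. Each camera call takes 0.05 s, during which the arm holds its last target. There are 200 camera calls.

## Working session

There is one attempt and no reset: what is moved stays moved. The work goes in short steps, Python scripts to look and compute and a tool call to move; the robot and the scene stay as the last step left them, time stands still between calls to the robot, and variables do not carry over. Pictures are saved under pics/ and viewed, about 12 in all and at most 16, crops included, and the job is handed in when it is done.

Besides the shell and the picture viewer there is one more tool, called after "Request:" by a JSON object that holds its "op" and its "data". jog_arm: Moves the arm, as the interface text tells. Its arguments: {"type":"object","properties":{"rows":{"type":"array","items":{"type":"number"}},"grip_force":{"type":"number"}},"required":["rows"]}

```bash
mkdir -p pics; ls
cat > h.py <<'E'
import numpy as np, cv2
from cell import observe, read_camera, camera_info, hand_in
from scipy.spatial.transform import Rotation as Ro
def snap(n):
    s=observe(); im,d=read_camera(n); ci=camera_info(n)
    if n=='wrist':
        T=np.eye(4);T[:3,:3]=Ro.from_euler('xyz',s['tool_rot']).as_matrix();T[:3,3]=s['tool_pos']
        E=T@np.array(ci['tool_from_camera'])
    else: E=np.array(ci['extrinsics'])
    return im,d,ci,E
def cloud(d,ci,E):
    v,u=np.mgrid[:d.shape[0],:d.shape[1]]
    P=np.stack([(u-ci['cx'])/ci['fx']*d,-(v-ci['cy'])/ci['fy']*d,-d],-1)
    P=P@E[:3,:3].T+E[:3,3]; P[d<=0]=np.nan
    return P
def ray(u,v,z,ci,E):
    r=E[:3,:3]@np.array([(u-ci['cx'])/ci['fx'],-(v-ci['cy'])/ci['fy'],-1]); return E[:3,3]+r*(z-E[2,3])/r[2]
E
python3 - <<'E'
from h import *
for n in ['scene','side','wrist']:
    im,d,ci,E=snap(n); cv2.imwrite(f'pics/{n}0.png',im[...,::-1]); np.savez(f'{n}0.npz',im=im,d=d,E=E)
    print(n,{k:v for k,v in ci.items() if k not in('extrinsics',)},E.round(3).tolist())
print(observe())
E
```

```text
pics
scene {'fx': 405.63299053294224, 'fy': 405.63299053294224, 'cx': 319.350836973882, 'cy': 201.3111358279316} [[-0.955, 0.221, -0.197, 0.277], [-0.296, -0.693, 0.657, 0.409], [0.009, 0.686, 0.727, 0.696], [0.0, 0.0, 0.0, 1.0]]
side {'fx': 427.98665566434994, 'fy': 427.98665566434994, 'cx': 327.66586943425085, 'cy': 195.7637155661913} [[0.9, 0.157, -0.407, 0.013], [-0.436, 0.362, -0.824, -1.064], [0.018, 0.919, 0.394, 0.498], [0.0, 0.0, 0.0, 1.0]]
wrist {'fx': 314.7118736850361, 'fy': 314.7118736850361, 'cx': 321.754271612945, 'cy': 204.56616517337832, 'tool_from_camera': array([[ 1.05446425e-04,  9.52269562e-01,  3.05258365e-01,
         8.38750765e-02],
       [ 9.99999495e-01,  2.04661484e-04, -9.83885480e-04,
         3.34490823e-04],
       [-9.99398826e-04,  3.05258315e-01, -9.52269060e-01,
        -1.57986389e-01],
       [ 0.00000000e+00,  0.00000000e+00,  0.00000000e+00,
         1.00000000e+00]])} [[1.0, -0.0, 0.0, 0.525], [0.0, 0.952, 0.305, 0.084], [-0.0, -0.305, 0.952, 0.384], [0.0, 0.0, 0.0, 1.0]]
{'time': 0.15, 'qpos': array([-1.45946420e-01,  3.42566996e-01,  1.52476631e+00,  1.89486871e-05,
        1.27538516e+00, -1.46006510e-01]), 'qvel': array([ 0.00157186, -0.00051633, -0.00369978, -0.00026853, -0.0006463 ,
        0.00067154]), 'joint_efforts': array([ 7.52666965e-04, -4.31470585e+01, -2.44352603e+01,  7.18239485e-02,
        5.38185902e-02, -1.32920518e-04]), 'tool_pos': array([5.24714472e-01, 9.81860218e-05, 2.26213284e-01]), 'tool_rot': array([-3.14048145e+00, -1.81721594e-04,  1.57085079e+00]), 'contact_force': array([-0.48371061, -0.21259118, -0.28325248]), 'torque': array([ 0.02147662,  0.0468803 , -0.03117155]), 'opening': 0.09208744391984817}
```

View pics/scene0.png

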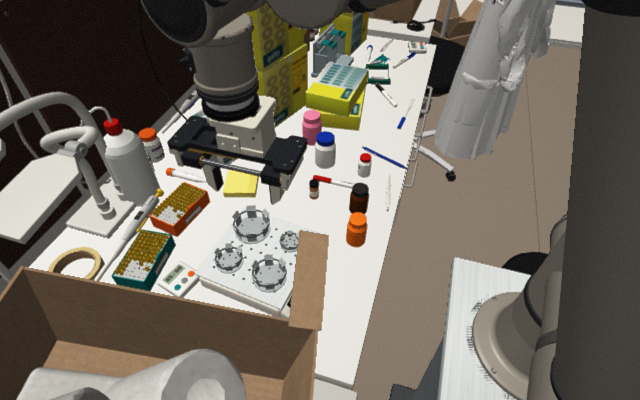

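View pics/side0.png

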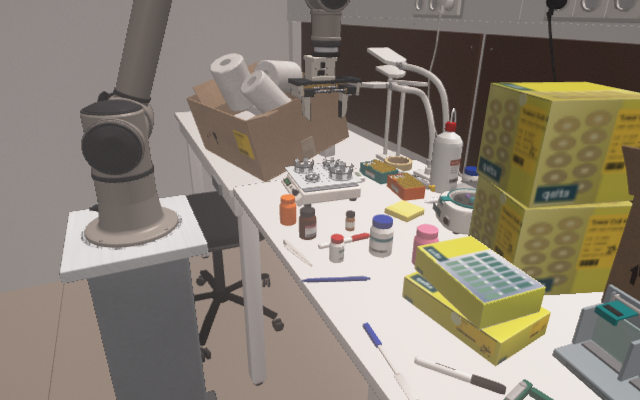

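View pics/wrist0.png

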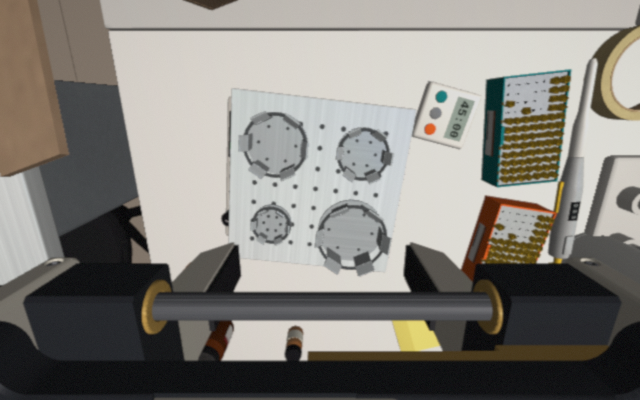

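Wrist view: the four holders are at (275,145) for 42, (362,153) for 32, (270,224) for 23 and (352,235) for 52. Scene view: bottle_52 blue (325,140), bottle_32 red (365,160), bottle_23 (314,187) and bottle_42 (359,195). The orange look-alike is at (357,228) and the pink one at (312,125).

Run:
```python
from h import *
# bottles: cap mask seeds in scene and side
f={}
for n in ['scene','side','wrist']:
    z=np.load(n+'0.npz'); f[n]=(z['im'],z['d'],camera_info(n),z['E'],cloud(z['d'],camera_info(n),z['E']))
boxes={'scene':{52:(310,345,128,170),32:(355,375,150,178),23:(306,321,176,200),42:(346,372,180,214),'or':(344,370,212,248),'pink':(300,324,108,146)},
'side':{52:(366,396,213,258),32:(328,347,233,264),23:(343,358,209,232),42:(296,320,203,240),'or':(278,300,194,226),'pink':(411,442,224,268)}}
for n in boxes:
    P=f[n][4]
    for k,(a,b,c,d) in boxes[n].items():
        p=P[c:d,a:b].reshape(-1,3); p=p[p[:,2]>0.012]
        zt=np.nanpercentile(p[:,2],98); t=p[p[:,2]>zt-.006]
        print(n,k,len(p),'top',zt.round(4),'ctr top',((t.max(0)+t.min(0))/2).round(4),'extent',np.ptp(t,axis=0).round(3))
P=f['wrist'][4]
for nm,(u,v,w) in {'h42':(275,145,40),'h32':(362,153,35),'h23':(270,224,28),'h52':(352,235,42)}.items():
    q=P[v-w:v+w,u-w:u+w].reshape(-1,3); q=q[(q[:,2]>.070)&(q[:,2]<.11)]
    c,r=cv2.minEnclosingCircle((q[:,:2]*1000).astype(np.float32))
    print(nm,len(q),np.round(c,1),round(r,1),'zmax',q[:,2].max().round(4),'bbox',((q.max(0)+q.min(0))/2).round(4))
pl=P[100:240,240:390].reshape(-1,3); print('platform z',np.nanmedian(pl[:,2]))
# obstacles: high points in region near shaker & bottles
for n in ['scene','side','wrist']:
    P=f[n][4].reshape(-1,3); P=P[np.isfinite(P[:,0])]
    for x0 in np.arange(.25,.8,.1):
        r=[]
        for y0 in np.arange(-.45,.45,.1):
            q=P[(P[:,0]>x0)&(P[:,0]<x0+.1)&(P[:,1]>y0)&(P[:,1]<y0+.1)]
            r.append(round(float(np.percentile(q[:,2],98)),2) if len(q)>5 else None)
        print(n,round(x0,2),r)
```

```text
scene 52 746 top 0.084 ctr top [ 0.4943 -0.3581  0.0821] extent [0.044 0.043 0.008]
scene 32 240 top 0.0573 ctr top [ 0.389  -0.3475  0.0556] extent [0.026 0.029 0.006]
scene 23 151 top 0.047 ctr top [ 0.4846 -0.234   0.0445] extent [0.022 0.024 0.007]
scene 42 499 top 0.0715 ctr top [ 0.3725 -0.1941  0.0692] extent [0.038 0.095 0.007]
scene or 550 top 0.0711 ctr top [ 0.3579 -0.1354  0.0692] extent [0.035 0.035 0.008]
scene pink 748 top 0.3328 ctr top [ 0.4349 -0.026   0.3311] extent [0.012 0.019 0.006]
side 52 841 top 0.0866 ctr top [ 0.4948 -0.3628  0.0841] extent [0.045 0.045 0.007]
side 32 351 top 0.0595 ctr top [ 0.3889 -0.3518  0.0567] extent [0.027 0.025 0.006]
side 23 155 top 0.0495 ctr top [ 0.4829 -0.2372  0.0468] extent [0.021 0.024 0.006]
side 42 490 top 0.0734 ctr top [ 0.3731 -0.2276  0.0715] extent [0.036 0.038 0.008]
side or 480 top 0.0734 ctr top [ 0.3578 -0.1388  0.0708] extent [0.035 0.036 0.007]
side pink 1131 top 0.0992 ctr top [ 0.5002 -0.5471  0.0967] extent [0.061 0.076 0.007]
h42 1355 [480.2  46.3] 32.4 zmax 0.096 bbox [0.4799 0.0466 0.083 ]
h32 997 [564.6  
[... 680 characters left out ...]
.35 [0.06, 0.06, 0.07, 0.07, 0.34, 0.24, 0.2, 0.31, 0.31]
side 0.45 [0.09, 0.09, 0.05, 0.52, 0.51, 0.51, 0.23, 0.31, 0.34]
side 0.55 [0.09, 0.02, 0.02, 0.1, 0.45, 0.09, 0.25, -0.01, 0.33]
side 0.65 [0.38, 0.1, 0.02, 0.04, 0.04, 0.29, 0.28, 0.19, 0.0]
side 0.75 [0.38, 0.11, 0.11, 0.17, 0.3, 0.36, 0.38, 0.39, -0.01]
wrist 0.25 [None, None, None, 0.0, 0.0, 0.0, 0.0, None, None]
wrist 0.35 [None, 0.0, 0.07, 0.07, 0.32, 0.24, 0.02, None, None]
wrist 0.45 [None, 0.0, 0.05, 0.1, 0.33, 0.09, 0.0, None, None]
wrist 0.55 [None, 0.02, 0.02, 0.1, 0.33, 0.08, 0.0, None, None]
wrist 0.65 [None, 0.02, 0.02, 0.04, 0.04, 0.04, 0.0, None, None]
wrist 0.75 [None, None, None, 0.09, 0.04, 0.04, 0.02, None, None]
```

Request:
{"op": "jog_arm", "data": {"rows": [91.8,-38,-9,0,0,91.8,-38,-9,0,0,91.8,-38,-9,0,0,91.8,-38,-9,0,0,91.8,-38,-9,0,0,91.8,-38,-9,0,0,91.8,-38,-9,0,0,91.8,-38,-9,0,0,91.8,-38,-9,0,0,91.8,-38,-9,0,0,91.8,0,0,0,0,91.8,0,0,0,0]}}

```text
time: 1.35
tool_pos: [0.4345, -0.3803, 0.226]
tool_rot: [-3.141, -0.001, 1.569]
contact_force: [-0.7, 0.2, 0.4]
opening: 0.0914
```

Run:
```python
from h import *
print(observe()['tool_pos'])
im,d,ci,E=snap('wrist'); cv2.imwrite('pics/wrist1.png',im[...,::-1]); P=cloud(d,ci,E)
np.savez('wrist1.npz',im=im,d=d,E=E)
for k,x,y,h,r in [(23,.484,-.236,.048,11),(32,.389,-.35,.058,14),(42,.373,-.228,.072,18),(52,.494,-.36,.085,22.5),('or',.358,-.137,.072,18)]:
    m=(np.hypot(P[...,0]-x,P[...,1]-y)<.04)&(abs(P[...,2]-h)<.004)
    if m.sum()<10: print(k,'none'); continue
    q=P[m]; c,rr=cv2.minEnclosingCircle((q[:,:2]*1000).astype(np.float32)); print(k,m.sum(),np.round(c,1),round(rr,1),'exp',r,'z',np.median(q[:,2]).round(4))
z=np.load('scene0.npz')
for n in ['scene','side']:
    im,d,ci,E=snap(n); P=cloud(d,ci,E).reshape(-1,3)
    q=P[(P[:,2]>.12)&(P[:,2]<.4)&(P[:,1]>-.05)&(P[:,1]<.4)&(P[:,0]>.2)&(P[:,0]<.85)]
    for x0 in np.arange(.2,.8,.05):
        s=q[(q[:,0]>=x0)&(q[:,0]<x0+.05)]
        if len(s)>10: i=s[:,1].argmin(); print(n,round(x0,2),'miny',np.percentile(s[:,1],1).round(3),'z',s[s[:,1]<np.percentile(s[:,1],3)][:,2].mean().round(3))
    if n=='scene':
        Q=P
        for nm,x,y in [('42',.480,.046),('32',.5646,.037),('23',.4717,-.038),('52',.5558,-.0476)]:
            s=Q[(np.hypot(Q[:,0]-x,Q[:,1]-y)<.042)&(Q[:,2]>.074)&(Q[:,2]<.11)]; print(nm,len(s),((s.max(0)+s.min(0))/2).round(4), s[:,2].max())
```

```text
[ 0.43450576 -0.38029336  0.22603381]
23 478 [ 485.8 -234.9] 11.4 exp 11 z 0.0479
32 547 [ 390.6 -348.6] 13.8 exp 14 z 0.0578
42 1429 [ 375.8 -224.7] 18.3 exp 18 z 0.0719
52 1642 [ 496.4 -359.9] 22.5 exp 22.5 z 0.0849
or none
scene 0.2 miny 0.081 z 0.383
scene 0.3 miny 0.15 z 0.202
scene 0.35 miny 0.058 z 0.236
scene 0.4 miny 0.07 z 0.24
scene 0.45 miny 0.196 z 0.188
scene 0.5 miny 0.208 z 0.198
scene 0.55 miny 0.219 z 0.216
scene 0.6 miny 0.231 z 0.216
scene 0.65 miny 0.243 z 0.221
scene 0.7 miny 0.095 z 0.291
scene 0.75 miny 0.007 z 0.296
scene 0.8 miny 0.007 z 0.295
42 372 [0.4787 0.0459 0.0847] 0.09544069941253952
32 269 [0.5633 0.0372 0.0825] 0.0904440615563551
23 65 [ 0.4715 -0.0375  0.078 ] 0.08194570002077417
52 436 [ 0.5537 -0.0472  0.0869] 0.09967962592290669
side 0.2 miny 0.022 z 0.397
side 0.25 miny 0.38 z 0.195
side 0.3 miny 0.168 z 0.193
side 0.35 miny 0.055 z 0.239
side 0.4 miny 0.179 z 0.178
side 0.45 miny 0.192 z 0.168
side 0.5 miny 0.202 z 0.18
side 0.55 miny 0.213 z 0.187
side 0.6 miny 0.225 z 0.189
side 0.65 miny 0.237 z 0.236
side 0.7 miny 0.248 z 0.225
side 0.75 miny -0.005 z 0.292
side 0.8 miny -0.003 z 0.29
```

View pics/wrist1.png

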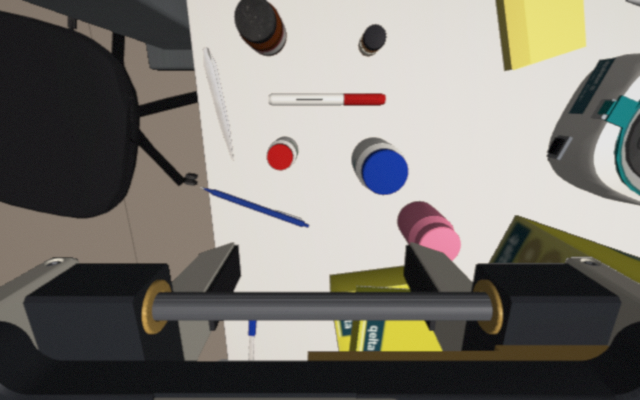

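Wrist view: bottle_42 cap (258,22), bottle_23 (373,38), bottle_32 red (280,156) and bottle_52 blue (384,172). The cap radii and heights match the given sizes. A box flap reaches in near x 0.35–0.45, so I'll check how far it extends.

Run:
```python
from h import *
for n in ['scene','side']:
    im,d,ci,E=snap(n); P=cloud(d,ci,E).reshape(-1,3)
    q=P[(P[:,2]>.11)&(P[:,2]<.36)&(P[:,1]>-.05)&(P[:,1]<.17)&(P[:,0]>.25)&(P[:,0]<.68)]
    print(n,len(q))
    for y0 in np.arange(-.05,.17,.02):
        s=q[(q[:,1]>=y0)&(q[:,1]<y0+.02)]
        if len(s)>5: print(y0.round(2),len(s),np.percentile(s[:,0],[1,99]).round(3),np.percentile(s[:,2],[1,99]).round(3))
```

```text
scene 2741
0.05 283 [0.367 0.409] [0.229 0.245]
0.07 438 [0.363 0.407] [0.223 0.243]
0.09 469 [0.359 0.403] [0.217 0.236]
0.11 487 [0.355 0.399] [0.21  0.229]
0.13 519 [0.35  0.395] [0.204 0.223]
0.15 545 [0.346 0.39 ] [0.198 0.218]
side 126
0.05 31 [0.366 0.41 ] [0.228 0.246]
0.07 17 [0.36  0.404] [0.222 0.242]
0.09 18 [0.354 0.401] [0.215 0.234]
0.11 11 [0.354 0.397] [0.211 0.231]
0.13 14 [0.35 0.39] [0.204 0.223]
0.15 34 [0.344 0.384] [0.129 0.215]
```

Request:
{"op": "jog_arm", "data": {"rows": [42,29,10.3,15,0,42,29,10.3,20,0,42,29,10.3,25,0,42,29,10.3,25,0,42,29.4,10.1,20,0,42,0,0,25,0,42,0,0,25,0,42,0,0,20,0,42,0,0,15,0,42,0,0,10,0,42,0,0,7,0,42,0,0,0,0,15,0,0,0,0,15,0,0,0,0,15,0,0,0,0,15,0,0,0,0,15,0,0,0,0], "grip_force": 15}}

```text
time: 3.3
tool_pos: [0.4866, -0.2348, 0.0203]
tool_rot: [3.141, 0.001, 1.571]
contact_force: [-0.5, -0.1, 4.0]
opening: 0.0221
```

Request:
{"op": "jog_arm", "data": {"rows": [15,0,0,-5,0,15,0,0,-15,0,15,0,0,-25,0,15,0,0,-30,0,15,0,0,-30,0,15,0,0,-25,0,15,10,-1,-10,0,15,20,-2,0,0,15,30,-2,0,0,15,30,-2,0,0,15,35,-2.9,0,0,15,30,-2,0,0,15,22,-2,0,0,15,13,-1,0,0,15,6.8,0,0,0,15,0,0,0,0,15,0,0,0,0]}}

```text
time: 5.0
tool_pos: [0.4716, -0.0384, 0.1596]
tool_rot: [3.142, 0.0, 1.57]
contact_force: [-0.1, 0.4, -0.5]
opening: 0.0217
```

Run:
```python
from h import *
s=observe();print(s['tool_pos'],s['contact_force'],s['opening'])
im,d,ci,E=snap('wrist');im2,d2,ci2,E2=snap('side')
a=cv2.resize(im[160:400,170:470],(600,480));b=cv2.resize(im2[60:240,230:430],(530,480))
cv2.imwrite('pics/g23.png',np.hstack([cv2.resize(a,(400,320)),cv2.resize(b,(353,320))])[...,::-1])
P=cloud(d2,ci2,E2); t=s['tool_pos']
m=(np.hypot(P[...,0]-t[0],P[...,1]-t[1])<.03)&(P[...,2]<t[2]-.003)&(P[...,2]>t[2]-.04)
q=P[m]; print(len(q)); 
if len(q): print(q.min(0),q.max(0))
```

```text
[ 0.47155246 -0.03836846  0.15960603] [-0.13491613  0.36924349 -0.54912904] 0.021711490306249956
47
[ 0.45884946 -0.05526188  0.14008514] [ 0.47928607 -0.03144715  0.15658303]
```

View pics/g23.png

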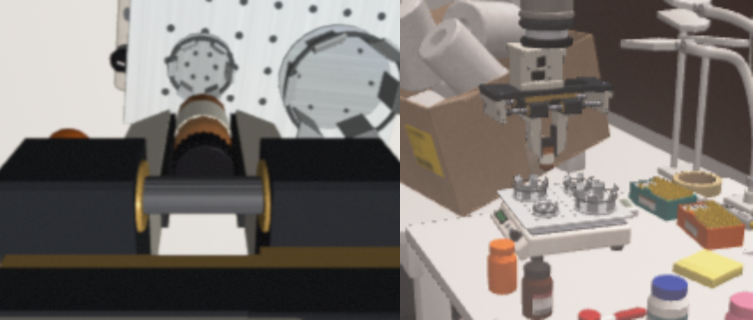

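Both views show bottle_23 upright in the jaws, with its base 20 mm below the TCP over holder_23. I'll lower it.

Request:
{"op": "jog_arm", "data": {"rows": [15,0,0,10,0,15,0,0,16,0,15,0,0,14,0,15,0,0,10,0,15,0,0,8,0,15,0,0,6,0,15,0,0,4,0,15,0,0,3,0,15,0,0,0,0]}}

```text
time: 6.0
tool_pos: [0.4715, -0.0378, 0.0887]
tool_rot: [3.141, 0.0, 1.571]
contact_force: [-0.6, 0.9, -0.4]
opening: 0.0223
```

Request:
{"op": "jog_arm", "data": {"rows": [32,0,0,0,0,32,0,0,0,0,32,0,0,0,0,32,0,0,-8,0,32,0,0,-20,0,34,0,0,-30,0,40,-10,-2,-25,0,46,-25,-7,-10,0,50,-35,-9,0,0,50,-40,-10,0,0,50,0,0,0,0]}}

```text
time: 7.1
tool_pos: [0.4428, -0.1515, 0.1826]
tool_rot: [3.14, 0.002, 1.567]
contact_force: [-0.2, 0.4, -0.5]
opening: 0.0501
```

```bash
cat > chk.py <<'E'
from h import *
def top(im,d,ci,E,x,y,zt,r=.03,tag=''):
    P=cloud(d,ci,E); m=(np.hypot(P[...,0]-x,P[...,1]-y)<r)&(abs(P[...,2]-zt)<.012)
    q=P[m]
    if len(q)<8: print(tag,'none',len(q)); return
    z=np.percentile(q[:,2],90); q=q[abs(q[:,2]-z)<.004]
    c,rr=cv2.minEnclosingCircle((q[:,:2]*1000).astype(np.float32)); print(tag,len(q),np.round(c,1),'r',round(rr,1),'ztop',z.round(4),'exp',zt)
E
python3 - <<'E'
from chk import *
print(observe()['tool_pos'])
f=snap('wrist'); cv2.imwrite('pics/p23.png',f[0][...,::-1])
for n in ['wrist','side','scene']:
    top(*snap(n),.4717,-.038,.116,.03,n)
E
```

```text
[ 0.44281694 -0.15150126  0.18260841]
wrist 982 [471.4 -37.9] r 11.4 ztop 0.1168 exp 0.116
side 24 [468.4 -39.5] r 13.2 ztop 0.1168 exp 0.116
scene 93 [471.3 -36.6] r 11.9 ztop 0.1145 exp 0.116
```

View pics/p23.png

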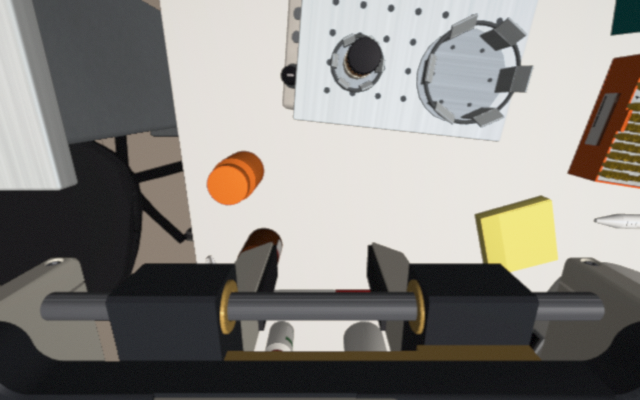

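The wrist picture shows bottle_23 upright in its holder (cap at (365,55)), seated with its cap top at z 0.117. Next is bottle_32.

Request:
{"op": "jog_arm", "data": {"rows": [50,-15,-4,0,0,50,-30,-8,0,0,50,-40,-11,0,0,50,-40,-11,0,0,50,-35,-9,10,0,50,-25,-6,15,0,50,-12.1,-3.2,15,0,50,0,0,25,0,50,0,0,30,0,50,0,0,25,0,50,0,0,18,0,50,0,0,9,0,50,0,0,4,0,50,0,0,0,0,25,0,0,0,0,25,0,0,0,0,25,0,0,0,0,25,0,0,0,0,25,0,0,0,0], "grip_force": 18}}

```text
time: 9.2
tool_pos: [0.3915, -0.3453, 0.0313]
tool_rot: [3.141, 0.001, 1.571]
contact_force: [-0.8, -0.6, 3.7]
opening: 0.0311
```

Request:
{"op": "jog_arm", "data": {"rows": [25,0,0,-5,0,25,0,0,-15,0,25,0,0,-25,0,25,0,0,-30,0,25,0,0,-30,0,25,10,4,-20,0,25,20,9,-10,0,25,32,14,0,0,25,40,18,0,0,25,40,18,0,0,25,40,18,0,0,25,40,18,0,0,25,40,18,0,0,25,38,17,0,0,25,33,15,0,0,25,26,12,0,0,25,16,8,0,0,25,10.7,4.1,0,0,25,0,0,0,0,25,0,0,0,0]}}

```text
time: 11.2
tool_pos: [0.5639, 0.0403, 0.1656]
tool_rot: [-3.141, 0.0, 1.571]
contact_force: [-1.1, -0.4, -1.7]
opening: 0.0307
```

```bash
cat >> chk.py <<'E'
def hang(t,hb,R):
    for n in ['side','scene']:
        im,d,ci,E=snap(n); P=cloud(d,ci,E)
        m=(np.hypot(P[...,0]-t[0],P[...,1]-t[1])<R+.01)&(P[...,2]<t[2]-.004)&(P[...,2]>t[2]-hb-.01)
        q=P[m]
        if len(q)<15: print(n,'few',len(q)); continue
        zb=np.percentile(q[:,2],2); c=E[:2,3]
        A=np.c_[2*q[:,:2],np.ones(len(q))]
        # known-radius circle fit
        from scipy.optimize import least_squares
        r=least_squares(lambda p:np.hypot(q[:,0]-p[0],q[:,1]-p[1])-R,t[:2]+(np.array(t[:2])-c)/np.linalg.norm(t[:2]-c)*.005,loss='soft_l1',f_scale=.001)
        print(n,len(q),'axis',(r.x*1000).round(1),'res',(np.abs(r.fun).mean()*1000).round(2),'bottom z',zb.round(4))
E
python3 - <<'E'
from chk import *
s=observe();print(s['tool_pos'],s['contact_force'],s['opening']); hang(s['tool_pos'],.031,.016)
E
```

```text
[0.56390124 0.04027257 0.16562213] [-1.07828756 -0.42069435 -1.66347332] 0.03070905376932843
side 93 axis [561.6  36.2] res 1.63 bottom z 0.1357
scene 169 axis [562.3  36.2] res 0.6 bottom z 0.1346
```

Request:
{"op": "jog_arm", "data": {"rows": [25,0.3,0.7,10,0,25,0,0,16,0,25,0,0,14,0,25,0,0,10,0,25,0,0,6,0,25,0,0,5,0,25,0,0,3,0,25,0,0,2,0,25,0,0,0,0]}}

```text
time: 12.2
tool_pos: [0.5651, 0.0411, 0.0998]
tool_rot: [3.141, 0.0, 1.571]
contact_force: [-1.1, 0.2, -0.1]
opening: 0.0306
```

Request:
{"op": "jog_arm", "data": {"rows": [42,0,0,0,0,42,0,0,0,0,42,0,0,0,0,42,0,0,-8,0,42,0,0,-22,0,46,0,0,-30,0,50,-10,-5,-25,0,58,-25,-10,-5,0,62,-40,-20,0,0,62,-40,-20,0,0,62,0,0,0,0]}}

```text
time: 13.3
tool_pos: [0.5083, -0.0777, 0.1906]
tool_rot: [-3.142, 0.002, 1.566]
contact_force: [0.4, 0.5, -0.1]
opening: 0.0621
```

Run:
```python
from chk import *
print(observe()['tool_pos'])
for n in ['wrist','scene']:
    f=snap(n); top(*f,.5646,.037,.126,.035,n); top(*f,.4717,-.038,.116,.03,n)
```

```text
[ 0.50826994 -0.07769     0.19063262]
wrist 1570 [564.2  37.1] r 13.9 ztop 0.1268 exp 0.126
wrist 678 [471.4 -37.7] r 11.4 ztop 0.1167 exp 0.116
scene 160 [562.5  38.2] r 13.9 ztop 0.1249 exp 0.126
scene 90 [470.2 -37.6] r 11.5 ztop 0.1151 exp 0.116
```

Request:
{"op": "jog_arm", "data": {"rows": [56,-15,-13,0,0,56,-25,-22,0,0,56,-30,-28,0,0,56,-30,-28,0,0,56,-25,-22,0,0,56,-15,-13,0,0,56,-7,-6.5,0,0,56,0,0,5,8,56,0,0,5,8,56,0,0,5,8,56,0,0,5,8,56,0,0,5,8,56,0,0,5,8,56,0,0,0,8,56,0,0,0,8,56,0,0,0,8,56,0,0,0,8,56,0,0,0,6,56,0,0,0,4,56,0,0,0,0]}}

```text
time: 15.4
tool_pos: [0.3785, -0.2201, 0.1599]
tool_rot: [-3.142, -0.001, 0.001]
contact_force: [0.4, 1.1, 0.3]
opening: 0.0559
```

Request:
{"op": "jog_arm", "data": {"rows": [56,-2.7,4.6,10,0,56,0,0,20,0,56,0,0,25,0,56,0,0,25,0,56,0,0,20,0,56,0,0,15,0,56,0,0,8,0,56,0,0,2,0,56,0,0,0,0,30,0,0,0,0,30,0,0,0,0,30,0,0,0,0,30,0,0,0,0,30,0,0,0,0], "grip_force": 22}}

```text
time: 16.8
tool_pos: [0.3753, -0.2257, 0.0352]
tool_rot: [3.141, -0.001, -0.0]
contact_force: [1.2, 0.9, 5.2]
opening: 0.0408
```

Request:
{"op": "jog_arm", "data": {"rows": [30,0,0,-5,0,30,0,0,-15,0,30,0,0,-25,0,30,0,0,-30,0,30,0,0,-30,0,30,0,0,-25,0,30,12,-10,-15,0,30,25,-20,0,0,30,30,-30,0,0,30,22.4,-30,0,0,30,15,-30,0,0,30,0,-30,0,0,30,0,-30,0,0,30,0,-20,0,0,30,0,-10,0,0,30,0,0,0,0]}}

```text
time: 18.4
tool_pos: [0.4789, -0.0147, 0.1797]
tool_rot: [3.142, 0.0, 0.002]
contact_force: [-0.2, -0.5, -1.5]
opening: 0.0405
```

Run:
```python
from chk import *
s=observe();print(s['tool_pos'],s['contact_force'],s['opening']); hang(s['tool_pos'],.035,.021)
f=snap('scene'); g=snap('side')
cv2.imwrite('pics/c42.png',np.vstack([cv2.resize(f[0],(480,300)),cv2.resize(g[0],(480,300))])[...,::-1])
```

```text
[ 0.47892285 -0.01472079  0.17968489] [-0.18447408 -0.50438916 -1.51172011] 0.04048990397704004
side 158 axis [478.  -14.3] res 1.4 bottom z 0.1462
scene 189 axis [478.5 -14.9] res 0.46 bottom z 0.1446
```

View pics/c42.png

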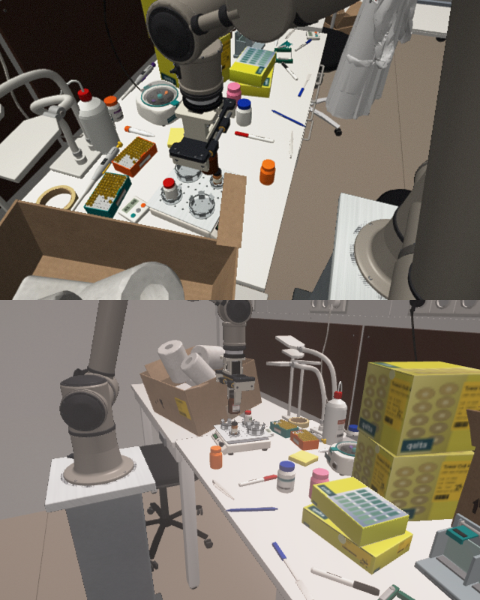

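The arm and forearm sit well above the flap, and bottle_42 hangs upright over the platform. Moving over holder_42.

Request:
{"op": "jog_arm", "data": {"rows": [30,0.8,-12,0,0,30,0,-20,0,0,30,0,-18,0,0,30,0,-8,0,0,30,0,-3,0,0,30,0,0,0,0,30,0,0,10,0,30,0,0,18,0,30,0,0,16,0,30,0,0,12,0,30,0,0,8,0,30,0,0,6,0,30,0,0,4,0,30,0,0,2,0,30,0,0,0,0]}}

```text
time: 20.1
tool_pos: [0.4801, 0.0455, 0.1038]
tool_rot: [3.142, -0.0, -0.0]
contact_force: [-0.3, 0.6, -2.0]
opening: 0.041
```

Request:
{"op": "jog_arm", "data": {"rows": [54,0,0,0,0,54,0,0,0,0,54,0,0,0,0,54,0,0,-8,0,54,0,0,-22,0,54,0,0,-30,0,60,0,10,-25,0,66,0,25,-10,0,70,0,40,0,0,70,0,40,0,0,70,0,35,0,0,70,0,25,0,0,70,0,10,0,0,70,0,0,0,0]}}

```text
time: 21.5
tool_pos: [0.48, -0.1403, 0.1991]
tool_rot: [3.142, -0.0, -0.002]
contact_force: [-0.1, 0.1, -0.5]
opening: 0.0703
```

Request:
{"op": "jog_arm", "data": {"rows": [70,0,0,0,-8,70,0,0,0,-8,70,0,0,0,-8,70,0,0,0,-8,70,0,0,0,-8,70,0,0,0,-8,70,0,0,0,-8,70,0,0,0,-8,70,0,0,0,-8,70,0,0,0,-8,70,0,0,0,-6,70,0,0,0,-4,70,0,0,0,0]}}

```text
time: 22.8
tool_pos: [0.4801, -0.1379, 0.1989]
tool_rot: [3.142, -0.0, 1.573]
contact_force: [0.6, 0.0, -0.3]
opening: 0.0699
```

Run:
```python
from chk import *
print(observe()['tool_pos'])
for n in ['wrist','scene']:
    f=snap(n); top(*f,.480,.0463,.140,.04,n);top(*f,.5646,.037,.126,.035,n); top(*f,.4717,-.038,.116,.03,n); top(*f,.4964,-.3599,.085,.04,n)
```

```text
[ 0.48007237 -0.13787737  0.19894877]
wrist none 0
wrist none 0
wrist 787 [471.5 -37.8] r 11.3 ztop 0.1168 exp 0.116
wrist none 0
scene 302 [478.9  47.2] r 18.3 ztop 0.1388 exp 0.14
scene 161 [562.9  38.1] r 14.3 ztop 0.1249 exp 0.126
scene 92 [469.6 -37.3] r 11.5 ztop 0.1148 exp 0.116
scene none 0
```

Request:
{"op": "jog_arm", "data": {"rows": [66,-15,1,0,0,66,-30,2,0,0,66,-40,3,0,0,66,-45,3.3,0,0,66,-40,3,0,0,66,-30,2,0,0,66,-15,1.5,0,0,66,-7,0.5,10,0,66,0,0,20,0,66,0,0,28,0,66,0,0,28,0,66,0,0,25,0,66,0,0,15,0,66,0,0,0,0]}}

```text
time: 24.3
tool_pos: [0.4948, -0.3599, 0.0696]
tool_rot: [-3.137, -0.004, 1.571]
contact_force: [-0.3, -0.0, 0.2]
opening: 0.0658
```

Request:
{"op": "jog_arm", "data": {"rows": [66,0,1.5,15,0,66,0,0,10,0,66,0,0,4,0,66,0,0,0,0,40,0,0,0,0,40,0,0,0,0,40,0,0,0,0,40,0,0,0,0,40,0,0,0,0], "grip_force": 28}}

```text
time: 25.2
tool_pos: [0.498, -0.3618, 0.0443]
tool_rot: [3.141, 0.001, 1.571]
contact_force: [-1.2, 0.5, 4.6]
opening: 0.0508
```

Request:
{"op": "jog_arm", "data": {"rows": [40,0,0,-5,0,40,0,0,-15,0,40,0,0,-25,0,40,0,0,-30,0,40,0,0,-30,0,40,0,0,-25,0,40,10,2,-15,0,40,22,4,0,0,40,32,6,0,0,40,40,7,0,0,40,40,7,0,0,40,40,7.8,0,0,40,40,7,0,0,40,35,7,0,0,40,27,5,0,0,40,17,3,0,0,40,9.3,2,0,0,40,0,0,0,0,40,0,0,0,0]}}

```text
time: 27.1
tool_pos: [0.5554, -0.0495, 0.1885]
tool_rot: [-3.141, 0.0, 1.571]
contact_force: [1.2, -1.1, -3.0]
opening: 0.0506
```

Run:
```python
from chk import *
s=observe();print(s['tool_pos'],s['contact_force'],s['opening']); hang(s['tool_pos'],.044,.026)
```

```text
[ 0.55538325 -0.04953932  0.18847413] [ 1.19950519 -1.11577083 -2.97656885] 0.05062707396851289
side 257 axis [553.9 -47.9] res 1.54 bottom z 0.146
scene 425 axis [554.2 -48.2] res 0.54 bottom z 0.145
```

Request:
{"op": "jog_arm", "data": {"rows": [40,0.5,0.4,10,0,40,0,0,18,0,40,0,0,16,0,40,0,0,11,0,40,0,0,8,0,40,0,0,6,0,40,0,0,4,0,40,0,0,2,0,40,0,0,0,0,40,0,0,0,0]}}

```text
time: 28.2
tool_pos: [0.5563, -0.0487, 0.1141]
tool_rot: [3.141, 0.0, 1.571]
contact_force: [1.1, 0.4, -1.1]
opening: 0.0511
```

Request:
{"op": "jog_arm", "data": {"rows": [62,0,0,0,0,62,0,0,0,0,62,0,0,0,0,62,0,0,-8,0,62,0,0,-22,0,62,0,0,-30,0,62,-10,-5,-30,0,62,-25,-10,-20,0,62,-35,-15,0,0,62,-35,-15,0,0,62,-15,0,0,0,62,0,0,0,0,62,0,0,0,0]}}

```text
time: 29.5
tool_pos: [0.5114, -0.1681, 0.2239]
tool_rot: [3.141, -0.001, 1.57]
contact_force: [-0.4, 0.4, -0.5]
opening: 0.0621
```

Run:
```python
from chk import *
s=observe();print(s['tool_pos'],s['contact_force'])
for n in ['wrist','scene']:
    f=snap(n); 
    if n=='wrist': cv2.imwrite('pics/end.png',f[0][...,::-1])
    for k,x,y,z in [(52,.5558,-.0476,.153),(42,.4802,.0463,.140),(32,.5646,.0371,.126),(23,.4717,-.038,.116)]: top(*f,x,y,z,.04,f'{n} {k}')
```

```text
[ 0.51139851 -0.16810484  0.22387719] [-0.43321152  0.37767611 -0.45362818]
wrist 52 3964 [556.5 -47.1] r 22.5 ztop 0.1538 exp 0.153
wrist 42 none 0
wrist 32 none 0
wrist 23 735 [471.6 -37.7] r 11.5 ztop 0.1168 exp 0.116
scene 52 343 [554.7 -46.3] r 23.0 ztop 0.1517 exp 0.153
scene 42 303 [479.   47.2] r 18.0 ztop 0.1388 exp 0.14
scene 32 164 [563.2  37.7] r 14.0 ztop 0.1247 exp 0.126
scene 23 90 [470.  -37.1] r 11.5 ztop 0.1147 exp 0.116
```

View pics/end.png

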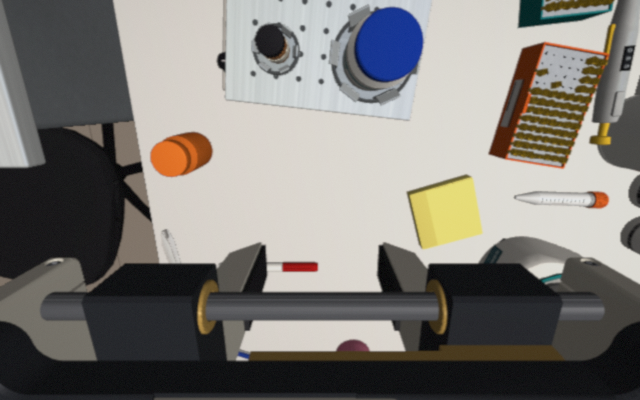

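The last picture shows bottle_52 (390,45) and bottle_23 (272,40) upright in their holders. Cap heights and centres agree for all four bottles, and the gripper is clear.

```bash
python3 -c "from cell import hand_in; print(hand_in())"
```

```text
the job is handed in; nothing more can be done
None
```

All four bottles are in their own holders and released, and I handed the job in at about 29.6 s of the 93 s allowed. I placed them smallest first. For bottle_42 I turned the gripper a quarter turn to keep clear of a cardboard box flap.

- **Position:** every cap centre measured within about 2 mm of its holder's centre; the limit is 8 mm.
- **Height:** cap-top heights match bottles standing on the holder floors to within about 1.5 mm.
- **Release:** the gripper was open and away from everything, with contact force at the noise level.
- **Disagreement between cameras:** the scene camera reads 1–2 mm lower in x and z than the wrist camera, and about 1 mm higher in y. That is within its calibration.
- **Weaker checks:** I only checked bottle_42 with the scene camera after placing it. The wrist camera saw bottle_32 right after placing it, but not in the last check. I did not measure tilt directly; cap position and height are the only evidence that the bottles are upright.

The orange and pink look-alikes were not touched.

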